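# Hook the carrier tray out and fit the pump's filter cartridge

### The job

Take the drag hook from its rest, drop its blade behind the front wall of the tray under the wire shelf and drag the tray until all of it is out from under the shelf, touching the tray with the hook only. Lay the hook back in its rest as it lay before, then lift the filter cartridge (the one with the wing on top) out of the tray and fit it in the bayonet socket on the pump: lugs into the notches, fully down, and a quarter turn clockwise to its stop. Leave the jar standing in the tray and everything else where it is.

Things in the scene. Friction and masses are not known exactly. Their poses are not given: they have to be found in the camera images.
- shelf: Fixed wire bench shelf, 240 deep (x) x 230 wide (y) x 150 mm high on four thin legs (y = +-112 mm); top wires 37 mm apart, underside 144 mm above the bench. Origin on the bench under its centre. Its open front is its -x side (edge at x = -120 mm) and faces the robot's right.
- tray: Bare metal tray standing on the bench under the shelf, 150 (x) x 170 (y) mm, walls 55 high and 4 mm thick, floor 4 mm, 0.35 kg empty. Origin at the underside's centre; front wall at -x, towards the shelf's open front. Empty channel behind the front wall, x = -71 to -33 mm; then a divider 40 mm high and two cells (y 1.5 to 81 mm either side, x -30 to 71 mm) with cartridge and jar.
- tray_lip (a point): Top edge of the tray's front wall, the lip to be hooked: its middle, 73 mm in front of and 55 mm above the tray's origin. The wall is 4 mm thick.
- cartridge: White upright filter cartridge in either cell, 0.18 kg. Origin at its bottom's centre, z up. Spigot 48 mm across, z 0 to 24, two lugs along +x and -x, to 32 mm from the axis, 9 mm wide, z 6 to 14; body 60 mm across, z 24 to 72; grip wing on top 54 mm long (x, in line with the lugs), 14 mm thick (y), z 72 to 105 mm. Half a turn makes no difference.
- jar: Squat closed jar, 58 mm across, 60 mm tall, in the other cell of the tray. Stays there. Origin under its centre.
- hook: Drag hook, 188 mm long, 0.16 kg. Origin at the middle of its handle; x along the shaft to the blade, z up. Black handle 18 wide x 20 mm high, x -50 to 45; steel shaft 10 wide x 12 mm high on the same axis to x = 135; blade at the end hanging down, 6 mm thick (x 132 to 138), 44 mm wide (y), z +6 to -36 mm.
- hook_tip (a point): Middle of the lower edge of the hook's blade: 135 mm ahead of and 36 mm below the hook's origin.
- rest: Fixed grey forked rest, the hook lies in it level, blade down. Origin on the bench, 60 mm straight below the hook's origin; hook x along rest x. Base 160 x 60 x 10 mm. Forks 8 mm thick at x = -34 (24 mm gap for the handle, floor z = 50) and x = 95 mm (16 mm gap for the shaft, floor z = 54); prongs flare outward, tops about 70 mm high.
- pump: Fixed white bench vacuum pump, body 200 x 130 mm, top at z = 80 mm; motor up to 125 mm high from x = 52 to 137 mm. Origin on the bench under the axis of its bayonet socket; the body runs from x = -60 to 140 mm.
- socket (a point): Floor centre of the pump's bayonet socket, 84 mm above the bench, axes as the pump's. Round cup 92 mm across, rim 22 mm above this point; 5 mm cover plate with bore 52 mm across and two lug notches 14 mm wide at +y and -y. Cartridge enters wing along y, sits on the floor, then turns 90 degrees clockwise from above to a stop (3 degrees beyond): wing along x. No spring.
- bottle_a: Bystander: brown glass bottle, 90 mm across, 200 tall. Origin under its centre.
- bottle_b: Bystander: brown glass bottle, 90 mm across, 200 tall. Origin under its centre.
- beaker: Bystander: glass beaker, 70 mm across, 85 tall. Origin under its centre.
- mortar: Bystander: white bowl, 100 mm across, 55 tall. Origin under its centre.
- dish: Bystander: white shallow dish, 90 mm across, 15 tall. Origin under its centre.
- clamp: Bystander: small green burette clamp lying on the bench, about 100 mm long, 30 tall. Origin under its centre.
Things that resemble listed ones, but are neither listed nor needed, are in the scene too. Of the things that look like the tray, the smaller one is meant.

How it is judged:
By the outcome, as a careful person would: the job done as asked, in the order asked, and still so for the second after the job is handed in, with the robot touching nothing.
It also fails if it takes over 72 s, if anything falls off the work surface, if the arm or the gripper's body presses on something with over 40 N, if the wrist force passes 120 N, or if a joint passes its speed limit or range.

### The arm

A 7-joint arm with a two-finger parallel gripper is mounted at the origin on the work surface. World frame = base frame: x ahead of the robot, y to its left, z up, the work surface at z = 0. Lengths are in m, angles in rad, forces in N, time in s.
With the tool pointing down it reaches from about 0.4 to 0.85 m from the base axis. Payload 10.4 kg.
Tool frame: the origin (TCP) lies at the very end of the fingers, on their centre line; the grasp point (between the pads) lies 19 mm behind it; z points along the fingers, y is the line along which they close (so a half turn about z gives the same grasp; the last joint's range is limited). The gripper opens to 87 mm and grips with 3 to 60 N. Pads are 19 mm wide; open, the fingers measure 117 mm over their backs; the gripper's body (75 mm by 190 mm) begins 51 mm behind the grasp point.
Start: joints at [1.122, 0.332, -0.065, 1.46, 0.022, 1.35, -0.088], TCP at [0.258, -0.569, 0.223] pointing down, gripper open.
Joint ranges: [-2.6, 2.6], [-0.5, 2.12], [-1.47, 1.34], [0.16, 2.42], [-1.27, 4.41], [0.06, 2.06], [-2.6, 2.6]. Speed limits (rad/s): [2.22, 2.22, 2.79, 2.79, 3.14, 3.14, 3.14].

### API

Orientations are given as a unit quaternion [x, y, z, w].
In Python, from bench import r gives the robot as it stands.
- The arm moves only by the shell command python3 -m crank 'ROWS' [FORCE]. ROWS is JSON, a list that holds one entry, the list of rows, each a list of 5 numbers: the shift along the tool's x, y, z in mm, then the turn about the tool's z in degrees, then the opening, from -1 (shut) to 1 (fully open). A call has 1 to 20 rows; each row is the pose to reach, as a shift and turn from the pose commanded when the call began, along the tool's axes at that moment; what a row does not reach only later rows make up. A row lasts 1/10 s, in which the tool goes at most 50 mm and 8.59 degrees, less where a joint would pass 70% of its speed; a pose out of reach is approached as far as the arm can. A call with a gripper value outside its range is refused whole. The fingers move at their own pace and stop on an object; FORCE is the grip in N (left out, the last holds). Time passes only in rows, so rows that repeat a pose let the fingers close. It gives the time, the measured TCP pose, the force, the opening and the grip force at its end, in the units of the state.
- r.read_state(): the state, without advancing time (a new reading comes with each control period).
- r.camera(name): name is "scene" or "side" or "wrist"; returns a dict with "image" (420x560x3 uint8, red, green, blue), "vfov" (degrees; the focal length in pixels is half the picture's height over the tangent of half this angle, whatever the lens; pixels are square), "cx", "cy" (the principal point, pixels), "eye" and "attitude" of the camera in the world. Camera axes: x right, y down, z forward; pixel columns grow to the right and rows downward; lengths in m; the calibration is good to about 2 mm. A picture is of the moment at which its call begins. There is no depth.
- r.close_job(): hands the job in; it is judged then, once.
The state is a dict: "time": time; "joint_positions": joint angles; "joint_vel": joint speeds; "joint_torque": joint torques, N m; "ee_pos": TCP position; "eef_rot": TCP orientation; "ft_force": force on the tool from outside, world axes, zero at the start; "torque": the same for the moment, N m; "width": finger opening in m; "grip_force": force on a finger pad.
Only numpy, scipy, OpenCV 4.12 (cv2) and the standard library are available. Lean on these libraries where they do the work, as an engineer would, in place of code of your own. Each camera call takes 0.05 s, during which the arm holds its last target. There are 200 camera calls.

## Working session

There is one attempt and no reset: what is moved stays moved. The work goes in short steps, Python scripts to look and compute and a shell command to move; the robot and the scene stay as the last step left them, time stands still between calls to the robot, and variables do not carry over. Pictures are saved under pics/ and viewed, at most 10 in all, crops included, and the job is handed in when it is done.

```bash
ls; mkdir -p pics
cat > h.py <<'E'
import numpy as np, cv2
from scipy.spatial.transform import Rotation as R
from bench import r
def snap(n,f):
    c=r.camera(n); cv2.imwrite(f'pics/{f}.png',c['image'][:,:,::-1])
    np.save(f'pics/{f}.npy',{k:v for k,v in c.items()},allow_pickle=True); return c
def load(f): return np.load(f'pics/{f}.npy',allow_pickle=True).item()
def att(c):
    a=np.array(c['attitude']); return a.reshape(3,3) if a.size==9 else R.from_quat(a).as_matrix()
def foc(c): return 210/np.tan(np.radians(c['vfov'])/2)
def ray(c,u,v):
    d=att(c)@np.array([(u-c['cx'])/foc(c),(v-c['cy'])/foc(c),1]); return np.array(c['eye']),d
def atz(c,u,v,z):
    e,d=ray(c,u,v); return e+d*(z-e[2])/d[2]
def proj(c,p):
    q=att(c).T@(np.array(p)-np.array(c['eye'])); return q[:2]/q[2]*foc(c)+[c['cx'],c['cy']]
E
python3 - <<'E'
from h import *
for n in("scene","side","wrist"):
    c=snap(n,n+'0'); print(n,c['eye'],c['attitude'],c['vfov'],c['cx'],c['cy'],[k for k in c])
im=np.vstack([np.hstack([load('scene0')['image'],load('side0')['image']])])
print(r.read_state())
E
```

```text
pics
scene [ 1.24390376 -0.20060596  0.70587966] [ 0.73254391  0.52694837 -0.25188853 -0.34965268] 56.66827486736751 275.7818424302181 209.48731073463142 ['image', 'vfov', 'cx', 'cy', 'eye', 'attitude']
side [0.20446749 0.80275432 1.08224714] [-0.17265536  0.92559005 -0.33205651  0.05667154] 54.79028173754136 283.4297252531602 207.5370428583857 ['image', 'vfov', 'cx', 'cy', 'eye', 'attitude']
wrist [ 0.32500903 -0.53971496  0.38462779] [ 0.83317266 -0.53705658 -0.07191454  0.11055244] 64.4362456020355 274.71215306154716 210.7010763071189 ['image', 'vfov', 'cx', 'cy', 'eye', 'attitude']
{'time': 0.15, 'joint_positions': array([ 1.12240488,  0.33268948, -0.06470461,  1.46073671,  0.02162752,
        1.34996622, -0.08850779]), 'joint_vel': array([ 0.00019946,  0.0001423 ,  0.00022209, -0.00101325, -0.00051801,
        0.00208695,  0.00058639]), 'joint_torque': array([ 7.73136053e-04, -6.23634911e+01,  2.45411386e-02, -3.90142608e+01,
       -6.12962572e-02,  3.72411346e-02,  1.09374103e-04]), 'ee_pos': array([ 0.25801483, -0.56891604,  0.22196558]), 'eef_rot': array([ 9.77420987e-01,  2.11300519e-01, -1.53528396e-04, -5.29987959e-04]), 'ft_force': array([-0.9513393 ,  0.07285971, -0.37604467]), 'torque': array([-0.02674417,  0.00017465,  0.06564294]), 'grip_force': 0.0, 'width': 0.08767117756057743}
```

View pics/scene0.png

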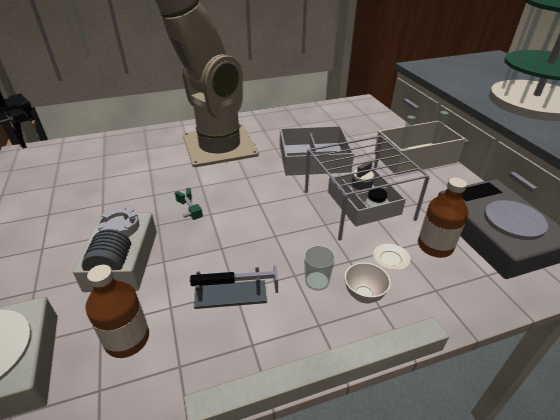

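View pics/side0.png

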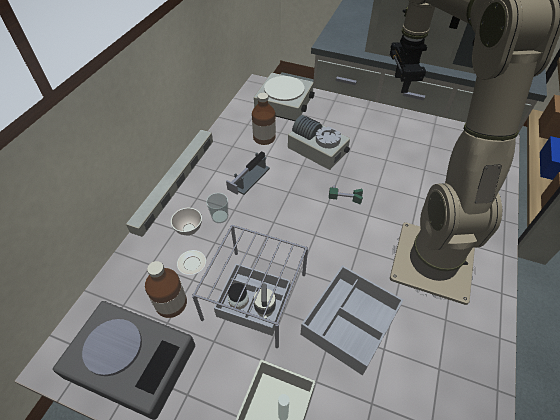

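The small steel tray under the shelf holds the white cartridge and the dark-lidded jar (side about 255,295). The larger two-cell tray (350,315) and the white one (275,400) are decoys, because the tray meant is the smaller one and stands under the shelf. The hook lies in the rest at side (250,170), and the pump with its socket is at (328,138). I'll enlarge these.

Run:
```python
from h import *
a=cv2.imread('pics/side0.png'); b=cv2.imread('pics/scene0.png')
def cr(i,x,y,w,h,k): return cv2.resize(i[y:y+h,x:x+w],None,fx=k,fy=k,interpolation=cv2.INTER_CUBIC)
# A: side shelf 185,220 135x135 x4 ; side pump+hook 220,105 135x95 
top=cr(a,185,220,133,150,4)
hk=cr(a,222,105,67,100,3)
cv2.imwrite('pics/c1.png',np.hstack([cr(a,185,222,130,140,4.2857)[:600,:], ])[:, :557])
# crop 2: scene shelf (left) and hook(right)
l=cr(b,295,130,140,110,2.857); h=cr(b,180,255,105,55,3.8)
cv2.imwrite('pics/c2.png',np.vstack([np.hstack([cr(a,222,145,100,75,4),cr(a,280,110,100,75,4)]),np.hstack([cr(b,185,250,100,75,4),cr(b,75,200,100,75,4)])]))
```

```text
(no output)
```

View pics/c1.png

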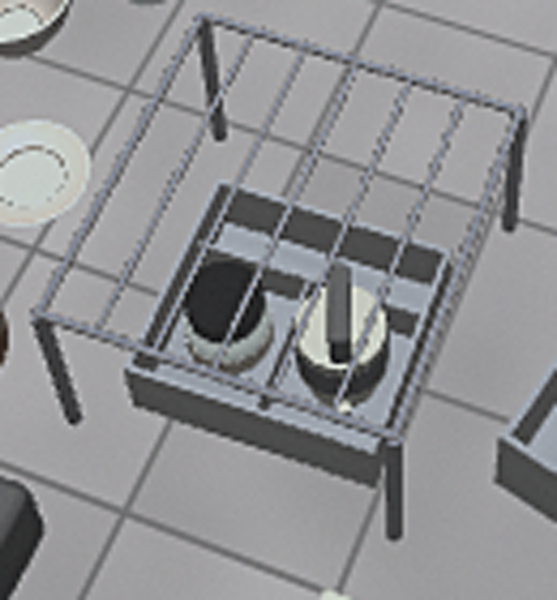

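View pics/c2.png

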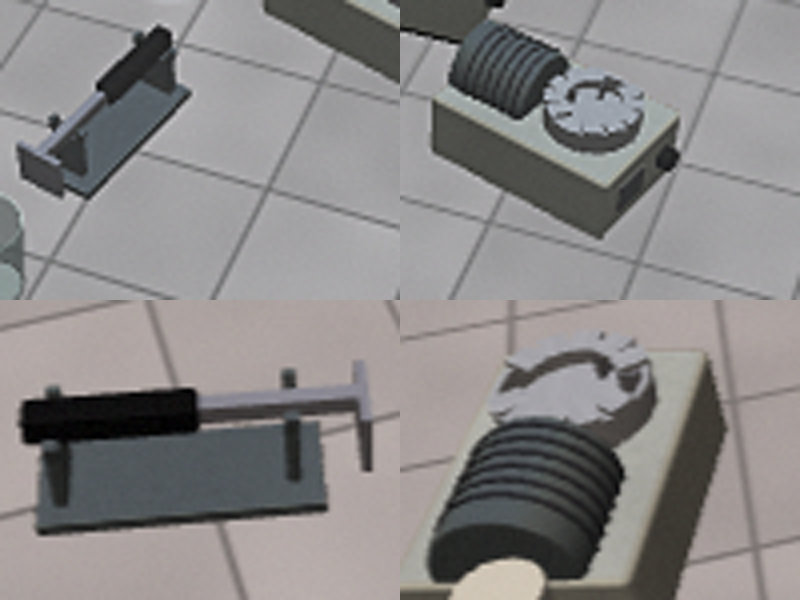

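The tray is as described: channel at the top of the crop (front), jar at (225,310), winged cartridge at (342,320). The hook has its blade at (40,165) and black handle at (140,65) in the top-left panel. The pump has its socket rim centred at about (596,101). Next I'll fit poses to these points.

```bash
cat > fit.py <<'E'
from h import *
from scipy.optimize import least_squares
def fit(obs,x0):
    def res(p):
        Rz=R.from_euler('z',p[2]).as_matrix()
        return np.concatenate([proj(c,Rz@np.array(l)+[p[0],p[1],0])-uv for c,l,uv in obs])
    s=least_squares(res,x0,loss='soft_l1'); return s.x,s.fun.reshape(-1,2).round(1)
E
cat > fit0.py <<'E'
from fit import *
S=load('side0');C=load('scene0')
def k(ox,oy,s): return lambda x,y:np.array([ox+(x+.5)/s-.5,oy+(y+.5)/s-.5])
a=k(185,222,4.2857);b=k(222,145,4);d=k(280-100,110,4);e=k(185,250-75,4);f=k(75-100,200-75,4)
T=lambda o,l,cam:[(cam,p,uv) for p,uv in zip(l,o)]
sh=T([a(202,20),a(523,112),a(40,315),a(393,440)],[(-.12,-.115,.15),(-.12,.115,.15),(.12,-.115,.15),(.12,.115,.15)],S)
tr=T([a(222,187),a(447,252),a(130,368),a(381,452),a(135,402),a(378,487)],[(-.075,-.085,.055),(-.075,.085,.055),(.075,-.085,.055),(.075,.085,.055),(.075,-.085,0),(.075,.085,0)],S)
hk=T([b(165,30),b(18,142),b(62,165),b(62,197),b(20,180)],[(-.05,0,.07),(.138,.022,.066),(.138,-.022,.066),(.138,-.022,.024),(.138,.022,.024)],S)
hk=T([b(18,142),b(62,165),b(62,197),b(20,180)],[(.138,-.022,.066),(.138,.022,.066),(.138,.022,.024),(.138,-.022,.024)],S)+T([b(163,32)],[(-.05,0,.07)],S)
hk+=T([e(21,420),e(197,412)],[(-.05,0,.06),(.045,0,.06)],C)
pu=T([d(607,187),d(434,97),d(680,115),d(596,101)],[(-.06,.065,.08),(.14,.065,.08),(-.06,-.065,.08),(0,0,.106)],S)+T([f(705,350),f(625,577),f(573,385)],[(-.06,.065,.08),(.14,.065,.08),(0,0,.106)],C)
for n,o,x0 in(('shelf',sh,(.4,.4,1.57)),('tray',tr,(.4,.4,1.57)),('hook',hk,(.7,0,1.5)),('pump',pu,(.6,-.4,0.3))):
    for y in (x0[2],):
        x,fu=fit(o,x0); print(n,x.round(4),fu.tolist())
for p in((339,268),(341,340)): print('wing',atz(S,*a(*p),.109))
print('body',atz(S,*a(342,327),.076))
for p in((120,325),(190,325)):pass
for n,p,z in(('bott b scene',(441,215),.1),('beaker',(318,268),.04),('mortar',(367,284),.03),('dish',(391,258),.01),('clamp',(190,205),.015),('botA',(117,315),.1)): print(n,atz(C,*p,z).round(3))
E
python3 fit0.py
```

```text
shelf [0.4698 0.3148 1.5868] [[-0.3, -2.3], [0.9, -0.5], [-2.4, 0.1], [0.6, 1.2]]
tray [0.4635 0.3319 1.6036] [[-0.4, -2.4], [1.9, -0.6], [-0.8, 0.1], [-0.6, 0.3], [0.4, 0.8], [0.3, 0.2]]
hook [ 0.6679 -0.1502  1.3534] [[-0.1, 0.3], [-0.9, -0.2], [0.1, 0.0], [0.6, -1.0], [0.6, -1.8], [0.2, 0.6], [0.5, -1.0]]
pump [ 0.4525 -0.334  -0.3067] [[-0.1, -0.4], [-0.8, -1.0], [1.2, -1.0], [-0.2, -0.7], [1.7, -1.3], [0.4, 0.8], [-0.6, -2.3]]
wing [0.43506869 0.32166224 0.109     ]
wing [0.41496913 0.36655759 0.109     ]
body [0.42496727 0.34327198 0.076     ]
bott b scene [0.681 0.411 0.1  ]
beaker [0.696 0.085 0.04 ]
mortar [0.767 0.174 0.03 ]
dish [0.698 0.281 0.01 ]
clamp [ 0.336 -0.156  0.015]
botA [ 0.734 -0.341  0.1  ]
```

```bash
cat > go.py <<'E'
import sys
from h import *
# usage: go.py x y z yawdeg(tool x)  -> tool-axis shifts mm, turn deg
x,y,z,w=map(float,sys.argv[1:5]); s=r.read_state()
M=R.from_quat(s['eef_rot']); m=M.as_matrix(); yaw=np.degrees(np.arctan2(m[1,0],m[0,0]))
d=m.T@(np.array([x,y,z])-s['ee_pos'])*1000
t=-((w-yaw+180)%360-180)
print('shift mm',d.round(1),'turn',round(t,2),'| yaw',yaw.round(2),'pos',s['ee_pos'].round(4),'tilt',m[:,2].round(4),'q7',s['joint_positions'][6].round(2),'F',np.round(s['ft_force'],1),'w',s['width'].round(4),'t',s['time'])
E
python3 go.py .667 -.155 .20 77.5
python3 - <<'E'
from h import *
S=load('side0')
for p in((303,332),(345,270),(400,300),(362,368),(243,420)): print(atz(S,*p,.05).round(3))
E
```

```text
[0.298 0.385 0.05 ]
[0.245 0.163 0.05 ]
[0.076 0.201 0.05 ]
[0.131 0.42  0.05 ]
[0.358 0.633 0.05 ]Traceback (most recent call last):
  File "go.py", line 8, in <module>
    print('shift mm',d.round(1),'turn',round(t,2),'| yaw',yaw.round(2),'pos',s['ee_pos'].round(4),'tilt',m[:,2].round(4),'q7',s['joint_positions'][6].round(2),'F',np.round(s['ft_force'],1),'w',s['width'].round(4),'t',s['time'])
                                                                                                                                                                                                 ^^^^^^^^^^^^^^^^
AttributeError: 'float' object has no attribute 'round'
```

```bash
sed -i "s/s\['width'\].round(4)/round(s['width'],4)/" go.py; python3 go.py .667 -.155 .20 77.5
```

```text
shift mm [ 543.4 -208.    22.2] turn -53.1 | yaw 24.4 pos [ 0.258  -0.5689  0.222 ] tilt [-5.e-04  1.e-03 -1.e+00] q7 -0.09 F [-1.   0.1 -0.4] w 0.0877 t 0.15
```

```bash
python3 -m crank '[[[60,-20,-10,-5,1],[150,-55,-10,-15,1],[260,-100,-10,-27,1],[380,-145,0,-38,1],[480,-185,10,-48,1],[543,-208,20,-53.1,1],[543,-208,22,-53.1,1],[543,-208,22,-53.1,1],[543,-208,22,-53.1,1],[543,-208,22,-53.1,1]]]' 20
python3 - <<'E'
from h import *
c=snap('wrist','w1')
cv2.imwrite('pics/w1b.png',cv2.resize(c['image'][:,:,::-1],(800,600),interpolation=cv2.INTER_CUBIC))
for n,p in(('h0',(.6679,-.1502,.06)),):print(n,proj(c,p))
E
```

```text
time: 1.15
ee_pos: [0.6096, -0.2133, 0.207]
eef_rot: [0.78, 0.626, -0.0, 0.0]
ft_force: [0.9, -0.5, 0.9]
width: 0.0869
grip_force: 0.0
h0 [320.85986694 117.31493153]
```

View pics/w1b.png

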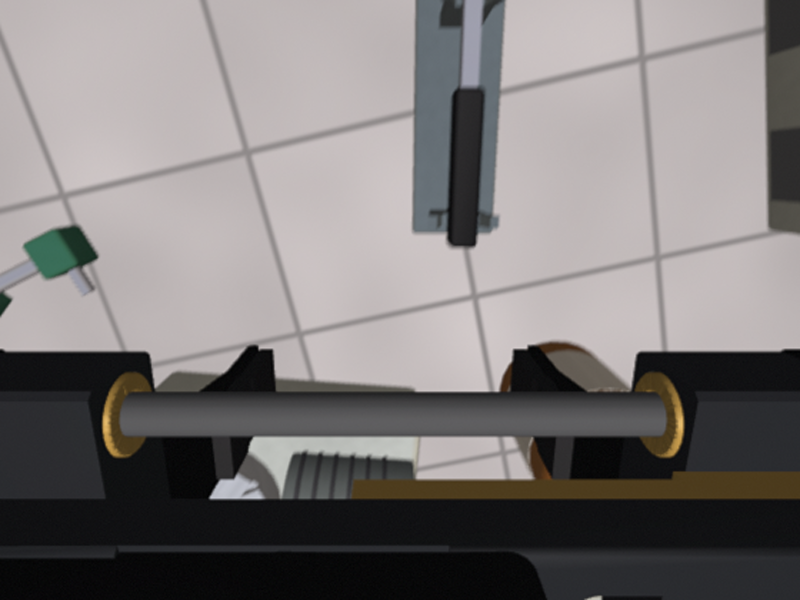

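The wrist view shows the black handle from its junction at (469,89) to its end at (462,243), lying in the rest. The arm has about 8 cm still to go.

```bash
python3 - <<'E'
from h import *
c=load('w1'); k=1/1.42857
A=atz(c,469*k,89*k,.07);B=atz(c,463*k,240*k,.07)
print(A,B,np.linalg.norm(A-B),np.degrees(np.arctan2(*(A-B)[1::-1])))
u=(A-B)/np.linalg.norm(A-B); print('origin',A-.045*u,B+.05*u, 'grip -5', (A-.05*u+B+.045*u)/2)
# rest base corners at z=.01
for p in((415,232),(492,233)): print(atz(c,p[0]*k,p[1]*k,.01))
g=(A-.05*u+B+.045*u)/2
print(proj(c,(.6679,-.1502,.07))/k)
E
python3 go.py .6668 -.155 .14 77.5
```

```text
[ 0.68062782 -0.10798279  0.07      ] [ 0.66143129 -0.1938857   0.07      ] 0.08802169273687228 77.40320265299025
origin [ 0.67081383 -0.15189959  0.07      ] [ 0.67233572 -0.14508926  0.07      ] grip -5 [ 0.67048433 -0.15337407  0.07      ]
[ 0.63412247 -0.19013345  0.01      ]
[ 0.69063207 -0.20348335  0.01      ]
[460.58169613 167.45207181]
shift mm [57.9 41.4 66.1] turn 0.54 | yaw 78.04 pos [ 0.6142 -0.2035  0.2058] tilt [ 0.0013  0.0055 -1.    ] q7 -0.07 F [-1.5  8.7 -1.5] w 0.0866 t 1.2
```

```bash
python3 -m crank '[[[30,20,20,0.6,1],[50,40,40,0.6,1],[58,41.4,66,0.6,1],[58,41.4,66,0.6,1],[58,41.4,66,0.6,1],[58,41.4,66,0.6,1],[58,41.4,66,0.6,1]]]' 20; python3 go.py .6703 -.154 .041 77.4
```

```text
time: 1.9
ee_pos: [0.6618, -0.1684, 0.1431]
eef_rot: [0.784, 0.621, 0.001, 0.001]
ft_force: [0.1, -0.7, 0.5]
width: 0.087
grip_force: 0.0
shift mm [ 16.    4.7 102.1] turn -0.59 | yaw 76.81 pos [ 0.6618 -0.1684  0.1431] tilt [ 0.0022 -0.0011 -1.    ] q7 -0.19 F [ 0.1 -0.7  0.5] w 0.087 t 1.9
```

```bash
python3 -m crank '[[[16,4.7,20,-0.6,1],[16,4.7,50,-0.6,1],[16,4.7,70,-0.6,1],[16,4.7,70,-0.6,1],[16,4.7,70,-0.6,1]]]' 20; python3 go.py .6703 -.154 .041 77.4
```

```text
time: 2.4
ee_pos: [0.67, -0.1521, 0.0715]
eef_rot: [0.78, 0.626, 0.0, -0.0]
ft_force: [0.5, 0.4, 0.3]
width: 0.0872
grip_force: 0.0
shift mm [-1.7  0.7 30.5] turn 0.12 | yaw 77.52 pos [ 0.67   -0.1521  0.0715] tilt [ 0.e+00  3.e-04 -1.e+00] q7 -0.22 F [0.5 0.4 0.3] w 0.0872 t 2.4
```

```bash
python3 -m crank '[[[-1.7,0.7,15,0,1],[-1.7,0.7,30.5,0,1],[-1.7,0.7,30.5,0,1],[-1.7,0.7,30.5,0,1],[-1.7,0.7,30.5,0,-1],[-1.7,0.7,30.5,0,-1],[-1.7,0.7,30.5,0,-1],[-1.7,0.7,30.5,0,-1],[-1.7,0.7,30.5,0,-1],[-1.7,0.7,30.5,0,-1],[-1.7,0.7,30.5,0,-1],[-1.7,0.7,30.5,0,-1]]]' 40; python3 go.py .6703 -.154 .14 77.4
```

```text
time: 3.6
ee_pos: [0.6701, -0.1544, 0.0408]
eef_rot: [0.78, 0.626, -0.0, 0.0]
ft_force: [-0.1, 0.7, 1.0]
width: 0.0306
grip_force: 0.0
shift mm [  0.4   0.1 -99.2] turn 0.1 | yaw 77.5 pos [ 0.6701 -0.1544  0.0408] tilt [ 0. -0. -1.] q7 -0.23 F [-0.1  0.7  1. ] w 0.0306 t 3.6
```

Still closing, so hold a little longer, then lift straight up.

```bash
python3 -m crank '[[[0,0,0,0,-1],[0,0,0,0,-1],[0,0,0,0,-1],[0,0,0,0,-1],[0,0,0,0,-1]]]' 40; python3 go.py .6703 -.154 .14 77.4
```

```text
time: 4.1
ee_pos: [0.6701, -0.1545, 0.0408]
eef_rot: [0.78, 0.626, -0.0, 0.0]
ft_force: [-0.5, 1.1, -0.5]
width: 0.0176
grip_force: 40.0
shift mm [  0.5   0.1 -99.2] turn 0.09 | yaw 77.49 pos [ 0.6701 -0.1545  0.0408] tilt [ 0.e+00 -1.e-04 -1.e+00] q7 -0.23 F [-0.5  1.1 -0.5] w 0.0176 t 4.1
```

```bash
python3 -m crank '[[[0,0,-10,0,-1],[0,0,-25,0,-1],[0,0,-50,0,-1],[0,0,-80,0,-1],[0,0,-110,0,-1],[0,0,-110,0,-1],[0,0,-110,0,-1],[0,0,-110,0,-1]]]' 40; python3 go.py .4665 .080 .15 92
python3 - <<'E'
from h import *
snap('side','s2'); snap('scene','c2s')
E
```

```text
time: 4.9
ee_pos: [0.6695, -0.1544, 0.1501]
eef_rot: [0.78, 0.626, -0.001, -0.0]
ft_force: [-0.2, 0.2, -1.5]
width: 0.0177
grip_force: 40.0
shift mm [ 184.9 -248.9    0.3] turn -14.5 | yaw 77.5 pos [ 0.6695 -0.1544  0.1501] tilt [-0.0013  0.     -1.    ] q7 -0.2 F [-0.2  0.2 -1.5] w 0.0177 t 4.9
```

```bash
python3 go.py .4704 .02 .15 92; python3 -m crank '[[[20,-35,0,-2,-1],[50,-80,0,-5,-1],[80,-130,0,-8,-1],[105,-180,0,-11,-1],[125,-215,0,-14,-1],[127,-232,0,-14.5,-1],[127,-232,0,-14.5,-1],[127,-232,10,-14.5,-1],[127,-232,10,-14.5,-1],[127,-232,10,-14.5,-1],[127,-232,10,-14.5,-1]]]' 40; python3 go.py .4704 .142 .092 92
```

```text
shift mm [ 127.2 -232.     0. ] turn -14.5 | yaw 77.5 pos [ 0.6694 -0.1544  0.1496] tilt [-2.e-03  3.e-04 -1.e+00] q7 -0.2 F [ 0.1 -0.2 -2.1] w 0.0173 t 5.0
time: 6.1
ee_pos: [0.4714, 0.0196, 0.1405]
eef_rot: [0.695, 0.719, 0.0, -0.0]
ft_force: [-0.4, 0.0, -1.9]
width: 0.0174
grip_force: 40.0
shift mm [122.4   3.2  48.6] turn -0.05 | yaw 91.95 pos [0.4714 0.0196 0.1405] tilt [-6.e-04  6.e-04 -1.e+00] q7 -0.15 F [-0.4  0.  -1.9] w 0.0174 t 6.1
```

```bash
python3 -m crank '[[[0,3,25,0,-1],[0,3,48,0,-1],[20,3,48.6,0,-1],[40,3,48.6,0,-1],[60,3,48.6,0,-1],[80,3,48.6,0,-1],[100,3,48.6,0,-1],[115,3,48.6,0,-1],[122.4,3,48.6,0,-1],[122.4,3,48.6,0,-1],[122.4,3,48.6,0,-1],[122.4,3,48.6,0,-1]]]' 40
python3 - <<'E'
from h import *
a=snap('side','s3')['image'][:,:,::-1]; b=snap('scene','c3')['image'][:,:,::-1]
f=lambda i,x,y,w,h,k: cv2.resize(i[y:y+h,x:x+w],None,fx=k,fy=k,interpolation=cv2.INTER_CUBIC)
cv2.imwrite('pics/c3b.png',np.hstack([f(a,190,225,130,150,4)[:,:400],f(b,300,125,130,150,4)[:,:400]]))
E
python3 go.py .4704 .142 .047 92
```

```text
time: 7.3
ee_pos: [0.47, 0.1412, 0.0921]
eef_rot: [0.695, 0.719, -0.0, 0.0]
ft_force: [0.9, 0.4, -2.1]
width: 0.0177
grip_force: 40.0
shift mm [ 0.6  0.5 45.1] turn -0.07 | yaw 91.93 pos [0.4699 0.1414 0.0921] tilt [-0.e+00 -4.e-04 -1.e+00] q7 -0.48 F [ 0.1 -1.2 -1.6] w 0.0174 t 7.4
```

View pics/c3b.png

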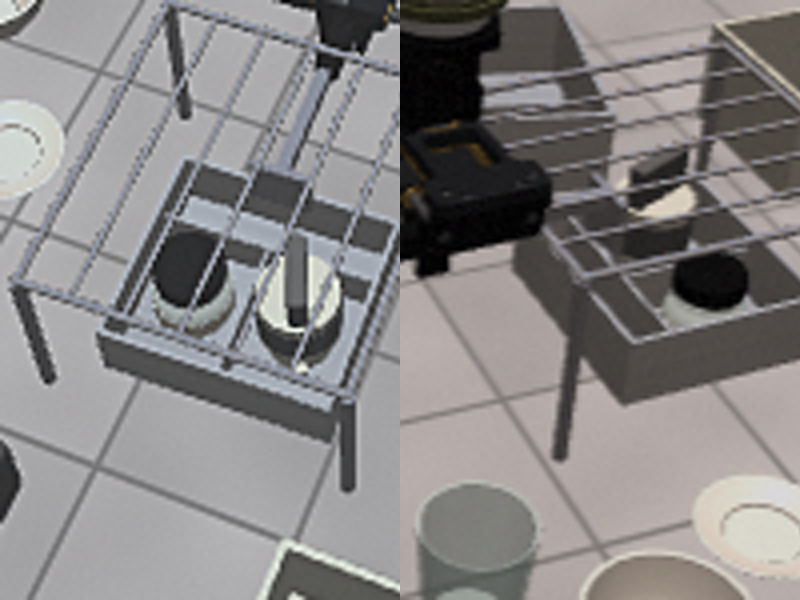

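The blade is at left panel (278,187), over the front of the tray. In the right panel it is at (600,183). I'll check numerically where it comes down relative to the lip.

Run:
```python
from h import *
S=load('s3');C=load('c3')
k=lambda x,y,ox,oy:((x+.5)/4-.5+ox,(y+.5)/4-.5+oy)
print('tip seen',atz(S,*k(277,203,190,225),.075))
for p in((188,162),(398,222)): print('front outer lip',atz(S,*k(*p,190,225),.055))
for p in((185,203),(380,259),(190,222),(375,278)): print('divider top side',atz(S,*k(*p,190,225),.044))
for p in((550,222),(625,345),(800-100,300)): print('scene lip?',atz(C,*k(p[0]-400,p[1],300,125),.055))
```

```text
tip seen [0.46658574 0.2841889  0.075     ]
front outer lip [0.54601387 0.26607573 0.055     ]
front outer lip [0.38515023 0.25676829 0.055     ]
divider top side [0.5370001  0.29247886 0.044     ]
divider top side [0.38866261 0.28335863 0.044     ]
divider top side [0.52699156 0.30531456 0.044     ]
divider top side [0.38666432 0.29852782 0.044     ]
scene lip? [0.40762463 0.26895712 0.055     ]
scene lip? [0.55324494 0.25403951 0.055     ]
scene lip? [0.52575107 0.32575493 0.055     ]
```

```bash
python3 -m crank '[[[0,0,10,0,-1],[0,0,20,0,-1],[0,0,30,0,-1],[0,0,40,0,-1],[0,0,45,0,-1],[0,0,45,0,-1],[0,0,45,0,-1]]]' 40; python3 go.py .4704 .07 .047 92
```

```text
time: 8.1
ee_pos: [0.4699, 0.1424, 0.0472]
eef_rot: [0.695, 0.719, 0.0, -0.0]
ft_force: [0.2, -0.4, -1.3]
width: 0.0174
grip_force: 40.0
shift mm [-72.4  -2.    0.2] turn 0.01 | yaw 92.01 pos [0.4699 0.1424 0.0472] tilt [ 0.e+00  1.e-04 -1.e+00] q7 -0.53 F [ 0.2 -0.4 -1.3] w 0.0174 t 8.1
```

```bash
python3 -m crank '[[[-4,0,0,0,-1],[-8,0,0,0,-1],[-12,0,0,0,-1],[-16,0,0,0,-1],[-20,0,0,0,-1],[-25,0,0,0,-1],[-30,0,0,0,-1],[-36,0,0,0,-1],[-42,0,0,0,-1],[-48,0,0,0,-1],[-54,0,0,0,-1],[-60,0,0,0,-1],[-66,0,0,0,-1],[-72,0,0,0,-1],[-78,0,0,0,-1],[-84,0,0,0,-1],[-90,0,0,0,-1],[-95,0,0,0,-1],[-98,0,0,0,-1],[-100,0,0,0,-1]]]' 40; python3 go.py .47 -.10 .047 92;python3 - <<'E'
from h import *
a=snap('side','s4')['image'][:,:,::-1]
cv2.imwrite('pics/s4b.png',cv2.resize(a[180:380,180:340],None,fx=3,fy=3,interpolation=cv2.INTER_CUBIC))
E
```

```text
time: 10.1
ee_pos: [0.4733, 0.042, 0.0472]
eef_rot: [0.695, 0.719, -0.0, 0.0]
ft_force: [0.2, 4.1, -2.9]
width: 0.0181
grip_force: 40.0
shift mm [-141.8   -8.2    0.2] turn -0.02 | yaw 91.98 pos [0.4733 0.042  0.0472] tilt [ 0.e+00 -1.e-04 -1.e+00] q7 -0.29 F [ 0.2  4.1 -2.9] w 0.0181 t 10.1
```

View pics/s4b.png

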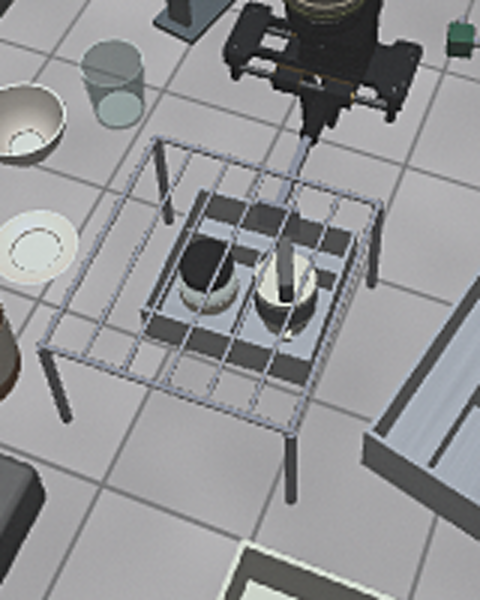

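The tray follows the hook, with blade and lip at (280,215). I'll drag about 158 mm more.

```bash
python3 -m crank '[[[-4,0,0,0,-1],[-10,-1,0,0,-1],[-18,-1,0,0,-1],[-26,-2,0,0,-1],[-34,-2,0,0,-1],[-42,-3,0,0,-1],[-50,-3,0,0,-1],[-58,-4,0,0,-1],[-66,-4,0,0,-1],[-74,-5,0,0,-1],[-82,-5,0,0,-1],[-90,-5,0,0,-1],[-98,-5,0,0,-1],[-106,-5,0,0,-1],[-114,-5,0,0,-1],[-122,-5,0,0,-1],[-130,-5,0,0,-1],[-138,-5,0,0,-1],[-145,-5,0,0,-1],[-150,-5,0,0,-1]]]' 40;  python3 -m crank '[[[-4,0,0,0,-1],[-7,0,0,0,-1],[-8,0,0,0,-1],[-8,0,0,0,-1],[-6,0,0,0,-1],[0,0,0,0,-1],[4,0,0,0,-1],[4,0,0,0,-1],[4,0,-20,0,-1],[4,0,-40,0,-1],[4,0,-60,0,-1],[4,0,-90,0,-1],[4,0,-90,0,-1],[4,0,-90,0,-1]]]' 40;python3 go.py .6701 -.1545 .14 77.49
python3 - <<'E'
from h import *
snap('side','s5');snap('scene','c5')
E
```

```text
time: 12.15
ee_pos: [0.4735, -0.1085, 0.0472]
eef_rot: [0.695, 0.719, -0.0, 0.0]
ft_force: [-0.8, 4.6, -2.5]
width: 0.0173
grip_force: 40.0
time: 13.55
ee_pos: [0.4736, -0.104, 0.1375]
eef_rot: [0.695, 0.719, 0.0, 0.001]
ft_force: [0.4, -0.1, -2.4]
width: 0.0177
grip_force: 40.0
shift mm [-57.3 194.6  -2.3] turn 14.5 | yaw 91.99 pos [ 0.4736 -0.104   0.1375] tilt [ 1.1e-03 -9.0e-04 -1.0e+00] q7 0.1 F [ 0.4 -0.1 -2.4] w 0.0177 t 13.55
```

```bash
python3 -m crank '[[[-5,30,-5,2,-1],[-20,70,-5,5,-1],[-35,115,-5,9,-1],[-47,155,-5,12,-1],[-55,182,-4,14,-1],[-57.3,194.6,-2.3,14.5,-1],[-57.3,194.6,-2.3,14.5,-1],[-57.3,194.6,-2.3,14.5,-1],[-57.3,194.6,-2.3,14.5,-1],[-57.3,194.6,-2.3,14.5,-1]]]' 40;python3 go.py .6701 -.1545 .0412 77.49
```

```text
time: 14.65
ee_pos: [0.6693, -0.1543, 0.1397]
eef_rot: [0.78, 0.626, -0.0, 0.0]
ft_force: [-0.1, -0.2, -1.3]
width: 0.0177
grip_force: 40.0
shift mm [ 0.   0.9 98.5] turn 0.01 | yaw 77.5 pos [ 0.6693 -0.1543  0.1397] tilt [-0.e+00 -4.e-04 -1.e+00] q7 -0.21 F [-0.1 -0.2 -1.3] w 0.0177 t 14.65
```

```bash
python3 -m crank '[[[0,0.6,25,0,-1],[0,0.6,50,0,-1],[0,0.6,65,0,-1],[0,0.6,75,0,-1],[0,0.6,80,0,-1],[0,0.6,80,0,-1],[0,0.6,80,0,-1]]]' 40;python3 go.py .6701 -.1545 .0412 77.49
```

```text
time: 15.35
ee_pos: [0.671, -0.1544, 0.0605]
eef_rot: [0.78, 0.626, 0.0, 0.001]
ft_force: [-0.2, -0.9, -2.0]
width: 0.0174
grip_force: 40.0
shift mm [-0.3 -0.9 19.3] turn 0.01 | yaw 77.5 pos [ 0.671  -0.1544  0.0605] tilt [ 1.4e-03 -3.0e-04 -1.0e+00] q7 -0.23 F [-0.2 -0.9 -2. ] w 0.0174 t 15.35
```

```bash
python3 -m crank '[[[-0.2,-0.7,5,0,-1],[-0.2,-0.7,10,0,-1],[-0.2,-0.7,14,0,-1],[-0.2,-0.7,17,0,-1],[-0.2,-0.7,19,0,-1],[-0.2,-0.7,19.3,0,-1],[-0.2,-0.7,19.3,0,-1],[-0.2,-0.7,19.3,0,-1]]]' 40;python3 go.py .6701 -.1545 .0412 77.49
```

```text
time: 16.15
ee_pos: [0.6698, -0.1545, 0.0407]
eef_rot: [0.78, 0.626, 0.0, 0.0]
ft_force: [-4.2, -0.5, 5.4]
width: 0.0177
grip_force: 40.0
shift mm [ 0.   0.3 -0.5] turn 0.0 | yaw 77.49 pos [ 0.6698 -0.1545  0.0407] tilt [ 2.e-04 -2.e-04 -1.e+00] q7 -0.24 F [-4.2 -0.5  5.4] w 0.0177 t 16.15
```

```bash
python3 -m crank '[[[0,0,-0.5,0,0],[0,0,-0.5,0,0],[0,0,-0.5,0,0],[0,0,-0.5,0,0],[0,0,-0.5,0,0],[0,0,-0.5,0,0],[0,0,-15,0,0],[0,0,-35,0,0],[0,0,-65,0,0],[0,0,-105,0,0],[0,0,-145,0,0],[0,0,-160,0,0.3],[0,0,-160,0,0.3],[0,0,-160,0,0.3]]]' 20; python3 go.py .44 .08 .22 105
python3 - <<'E'
from h import *
a=snap('side','s6')['image'][:,:,::-1];b=snap('scene','c6')['image'][:,:,::-1]
f=lambda i,x,y,w,h,k: cv2.resize(i[y:y+h,x:x+w],None,fx=k,fy=k,interpolation=cv2.INTER_CUBIC)
cv2.imwrite('pics/m6.png',np.hstack([f(a,210,145,120,150,4)[:,:480],np.vstack([f(b,185,250,80*1,75,4),f(a,222,145,80,75,4)])]))
E
```

```text
time: 17.55
ee_pos: [0.6695, -0.1544, 0.1999]
eef_rot: [0.78, 0.626, -0.0, -0.0]
ft_force: [-0.8, -0.3, -0.4]
width: 0.0543
grip_force: 0.0
shift mm [ 179.2 -274.8  -20.1] turn -27.5 | yaw 77.5 pos [ 0.6695 -0.1544  0.1999] tilt [-3.e-04 -2.e-04 -1.e+00] q7 -0.2 F [-0.8 -0.3 -0.4] w 0.0543 t 17.55
```

View pics/m6.png

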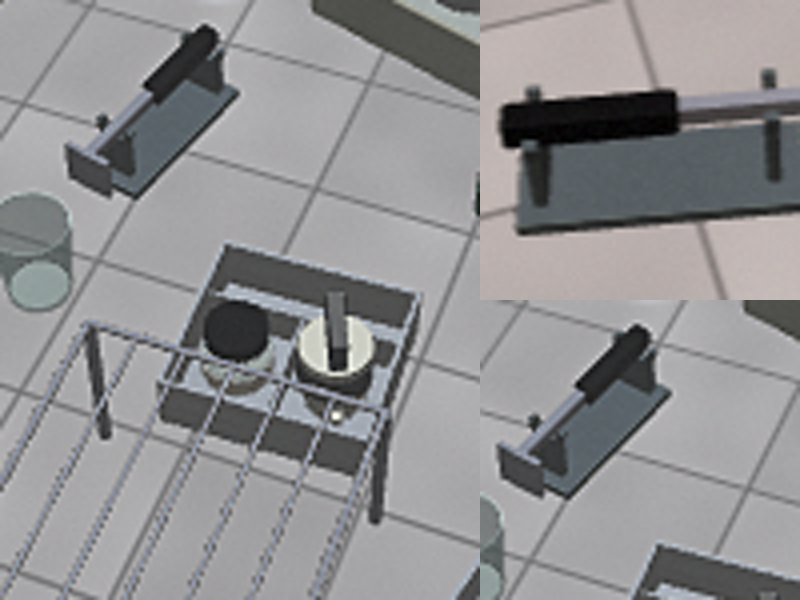

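The hook is back as it lay before. The tray is clear of the front wires, and the cartridge wing runs from (337,293) to (338,345). Now for the numbers.

Run:
```python
from fit import *
S=load('s6')
k=lambda x,y:np.array([(x+.5)/4-.5+210,(y+.5)/4-.5+145])
for p in((105,437),(377,521)): print('leg foot',atz(S,*k(*p),0))
for p in((160,418),(360,473)): print('tray rear base',atz(S,*k(*p),0))
o=[(S,l,k(*u)) for u,l in(((228,246),(-.075,-.085,.055)),((420,294),(-.075,.085,.055)),((160,418),(.075,-.085,0)),((360,473),(.075,.085,0)))]
print(fit(o,(.46,.09,1.6)))
W=[atz(S,*k(*p),.109) for p in((337,293),(338.5,344))]
print('wing',W,sum(W)/2,np.linalg.norm(W[0]-W[1]),np.degrees(np.arctan2(*(W[1]-W[0])[1::-1])),'body',atz(S,*k(337,345),.076))
print('lug',atz(S,*k(335,413),.014))
```

```text
leg foot [0.58399192 0.20089547 0.        ]
leg foot [0.35927959 0.19439243 0.        ]
tray rear base [0.55088738 0.16880128 0.        ]
tray rear base [0.38549983 0.15903658 0.        ]
(array([0.46879908, 0.09203446, 1.59537832]), array([[-0.8, -2.1],
       [ 0.6, -0.2],
       [-0.3, -0. ],
       [ 0.4,  1.9]]))
wing [array([0.43674805, 0.07993277, 0.109     ]), array([0.41930555, 0.12461052, 0.109     ])] [0.4280268  0.10227165 0.109     ] 0.04796188401102378 111.32601235384195 body [0.42733853 0.10292668 0.076     ]
lug [0.41989146 0.12262179 0.014     ]
```

```bash
python3 go.py .428 .085 .19 112
```

```text
shift mm [ 181.6 -287.     9.2] turn -34.5 | yaw 77.5 pos [ 0.6689 -0.1544  0.1985] tilt [-2.5e-03  3.0e-04 -1.0e+00] q7 -0.2 F [-0.5  0.2 -0.5] w 0.0562 t 17.65
```

```bash
python3 -m crank '[[[20,-35,0,-4,0.3],[50,-80,0,-10,0.3],[80,-130,0,-16,0.3],[110,-180,0,-22,0.3],[140,-225,0,-28,0.3],[165,-262,5,-33,0.3],[181.6,-287,9,-34.5,0.3],[181.6,-287,9,-34.5,0.3],[181.6,-287,9,-34.5,0.3],[181.6,-287,9,-34.5,0.3],[181.6,-287,9,-34.5,0.3],[181.6,-287,9,-34.5,0.3]]]' 20; python3 go.py .428 .1025 .08 112
python3 - <<'E'
from h import *
c=snap('wrist','w7'); cv2.imwrite('pics/w7b.png',c['image'][:,:,::-1]); print(proj(c,(.428,.1025,.109)))
E
```

```text
time: 18.85
ee_pos: [0.4292, 0.0844, 0.1909]
eef_rot: [0.56, 0.829, 0.0, -0.0]
ft_force: [-0.3, 0.0, -0.5]
width: 0.0564
grip_force: 0.0
shift mm [ 17.1   5.6 110.9] turn -0.08 | yaw 111.92 pos [0.4292 0.0844 0.1909] tilt [-7.e-04  6.e-04 -1.e+00] q7 0.12 F [-0.3  0.  -0.5] w 0.0564 t 18.85
[279.96077519 194.06562625]
```

View pics/w7b.png

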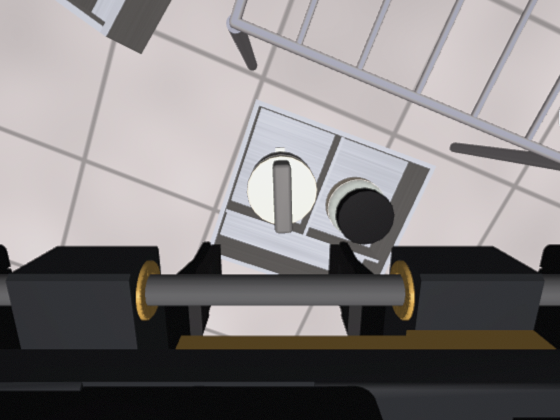

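The wrist view shows the wing from (281,163) to (284,232), with one lug visible at (280,150), the jar at (362,212), and the tray clear of the shelf.

Run:
```python
from h import *
c=load('w7')
A=atz(c,280.5,165,.109);B=atz(c,284,231,.109)
print(A,B,(A+B)/2,np.linalg.norm(A-B),np.degrees(np.arctan2(*(A-B)[1::-1])),'body',atz(c,282,189,.076),'lug',atz(c,280,151,.018))
```

```text
[0.42015367 0.12283998 0.109     ] [0.44190564 0.07660787 0.109     ] [0.43102966 0.09972392 0.109     ] 0.05109360641842242 115.19674313865326 body [0.43112944 0.1007471  0.076     ] lug [0.42029074 0.12527382 0.018     ]
```

```bash
python3 go.py .4305 .1007 .0815 114.5; python3 -m crank '[[[8,3,20,-2.5,0.3],[15.5,7.7,50,-2.5,0.3],[15.5,7.7,75,-2.5,0.3],[15.5,7.7,95,-2.5,0.3],[15.5,7.7,109.4,-2.5,0.3],[15.5,7.7,109.4,-2.5,0.3],[15.5,7.7,109.4,-2.5,0.3]]]' 20; python3 go.py .4305 .1007 .0815 114.5
```

```text
shift mm [ 14.4   7.3 109.5] turn -2.57 | yaw 111.93 pos [0.4291 0.0846 0.191 ] tilt [-6.e-04  6.e-04 -1.e+00] q7 0.12 F [ 0.7 -0.3  0. ] w 0.0563 t 18.9
time: 19.6
ee_pos: [0.4304, 0.1023, 0.082]
eef_rot: [0.541, 0.841, 0.0, -0.0]
ft_force: [-0.1, 0.5, -0.1]
width: 0.0568
grip_force: 0.0
shift mm [-1.5 -0.5  0.5] turn -0.02 | yaw 114.48 pos [0.4304 0.1023 0.082 ] tilt [-4.e-04  5.e-04 -1.e+00] q7 0.01 F [-0.1  0.5 -0.1] w 0.0568 t 19.6
```

```bash
python3 -m crank '[[[-1,0,0,0,-1],[-1,0,0,0,-1],[-1,0,0,0,-1],[-1,0,0,0,-1],[-1,0,0,0,-1],[-1,0,0,0,-1],[-1,0,0,0,-1],[-1,0,0,0,-1],[-1,0,0,0,-1],[-1,0,0,0,-1],[-1,0,0,0,-1],[-1,0,0,0,-1]]]' 35; python3 -m crank '[[[0,0,0,0,-1],[0,0,-8,0,-1],[0,0,-20,0,-1],[0,0,-45,0,-1],[0,0,-80,0,-1],[0,0,-125,0,-1],[0,0,-140,0,-1],[0,0,-150,0,-1],[0,0,-150,0,-1],[0,0,-150,0,-1]]]' 35; python3 go.py .4525 -.334 .21 72.4
python3 - <<'E'
from h import *
snap('side','s8');snap('scene','c8')
E
```

```text
time: 20.8
ee_pos: [0.4306, 0.1013, 0.0818]
eef_rot: [0.541, 0.841, -0.0, 0.0]
ft_force: [-0.2, 0.3, -1.9]
width: 0.0135
grip_force: 34.9
time: 21.8
ee_pos: [0.4301, 0.1012, 0.231]
eef_rot: [0.541, 0.841, -0.0, -0.0]
ft_force: [0.1, 0.2, -1.9]
width: 0.0137
grip_force: 34.9
shift mm [-405.3 -160.    21.1] turn 42.1 | yaw 114.5 pos [0.4301 0.1012 0.231 ] tilt [-1.1e-03 -3.0e-04 -1.0e+00] q7 0.14 F [ 0.1  0.2 -1.9] w 0.0137 t 21.8
```

```bash
python3 -m crank '[[[-30,-8,-5,4,-1],[-75,-25,-5,8,-1],[-125,-42,-5,14,-1],[-170,-60,-5,20,-1],[-220,-80,-5,26,-1],[-270,-97,-5,32,-1],[-320,-115,-5,37,-1],[-370,-135,-5,41,-1],[-420,-150,-5,42.1,-1],[-455,-180,-5,42.1,-1],[-463,-208,-5,42.1,-1],[-463,-213,-5,42.1,-1],[-463,-213,-5,42.1,-1],[-463,-213,-5,42.1,-1],[-463,-213,-5,42.1,-1],[-463,-213,-5,42.1,-1]]]' 35; python3 go.py .4525 -.334 .20 72.4
python3 - <<'E'
from h import *
c=snap('wrist','w9');snap('side','s9')
print(proj(c,(.4525,-.334,.106)),proj(load('s9'),(.4525,-.334,.106)))
E
```

```text
time: 23.5
ee_pos: [0.4296, -0.4071, 0.2368]
eef_rot: [0.806, 0.591, 0.0, 0.0]
ft_force: [0.4, -0.1, -1.9]
width: 0.0137
grip_force: 34.9
shift mm [76.6 -0.2 36.9] turn 0.12 | yaw 72.52 pos [ 0.4296 -0.4071  0.2368] tilt [ 3.e-04  1.e-04 -1.e+00] q7 0.32 F [ 0.4 -0.1 -1.9] w 0.0137 t 23.5
[272.238054   114.53058022] [328.41568571 134.15616544]
```

```bash
python3 -m crank '[[[25,0,0,0.1,-1],[55,0,0,0.1,-1],[76.6,0,0,0.1,-1],[76.6,0,20,0.1,-1],[76.6,0,34,0.1,-1],[76.6,0,34,0.1,-1],[76.6,0,34,0.1,-1],[76.6,0,34,0.1,-1]]]' 35
python3 - <<'E'
from h import *
a=snap('side','s10');b=snap('scene','c10');s=r.read_state();print(s['ee_pos'],s['eef_rot'])
for c in(a,b): print(proj(c,(.4525,-.334,.106)),proj(c,s['ee_pos']-[0,0,.0778]))
f=lambda i,x,y,w,h,k: cv2.resize(i[y:y+h,x:x+w,::-1],None,fx=k,fy=k,interpolation=cv2.INTER_CUBIC)
w=load('w9')['image']
L=f(w,172,25,200,300,2) # 400x600
cv2.imwrite('pics/m10.png',np.hstack([L,np.vstack([f(a['image'],290,90,80,60,5),f(b['image'],80,150,80,60,5)])]))
E
```

```text
time: 24.4
ee_pos: [0.452, -0.3359, 0.2035]
eef_rot: [0.808, 0.59, 0.0, 0.0]
ft_force: [-0.7, -0.4, -0.7]
width: 0.0137
grip_force: 34.9
[ 0.45209489 -0.33575038  0.2034896 ] [8.07651795e-01 5.89659462e-01 1.54166922e-04 5.23085258e-04]
[328.41568571 134.15616544] [329.1812169  129.68978385]
[117.2749526  218.58091081] [114.3431801  212.23603625]
```

View pics/m10.png

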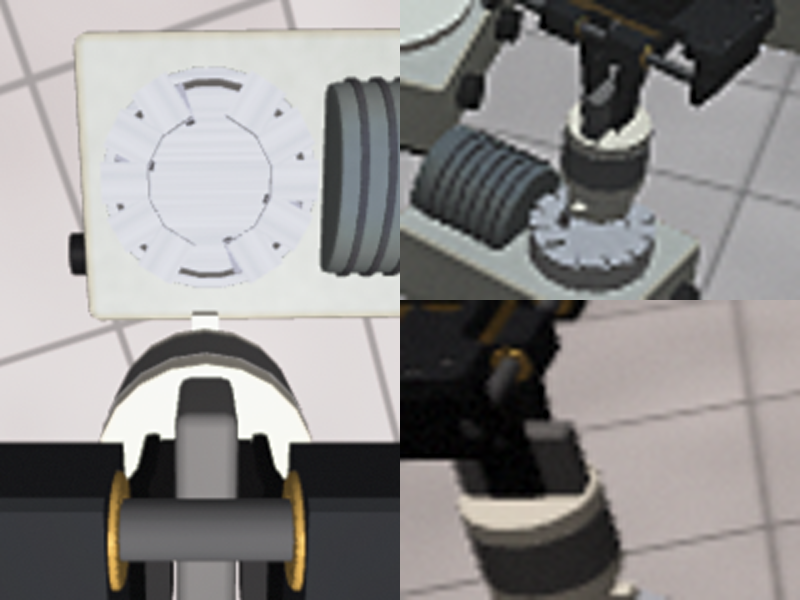

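The wrist panel shows the socket rim centred at (209,178), its notches at the top (209,119) and bottom (210,242), and the held cartridge's lug at (205,312). From these I'll compute the socket centre and the cartridge's offset in the hand.

Run:
```python
from h import *
c=load('w9'); k=lambda x,y:((x+.5)/2-.5+172,(y+.5)/2-.5+25)
W=lambda x,y,z:atz(c,*k(x,y),z)
rim=[W(100,178,.106),W(316,178,.106),W(208,66,.106),W(208,288,.106)]
print('rim c',(rim[0]+rim[1])[:2]/2,(rim[2]+rim[3])[:2]/2,np.linalg.norm(rim[0]-rim[1]),np.linalg.norm(rim[2]-rim[3]))
bo=[W(148,180,.106),W(272,180,.106),W(210,117,.106),W(210,243,.106)]
print('bore c',(bo[0]+bo[1])[:2]/2,(bo[2]+bo[3])[:2]/2,np.linalg.norm(bo[0]-bo[1]))
ang=lambda a,b:np.degrees(np.arctan2(*(b-a)[1::-1]))
print('notch dir',ang(W(210.5,241.5,.106),W(209,118.5,.106)),'arcs',ang(W(208,275,.1),W(215,84,.1)))
print('body x dir', ang(W(90,318,.08),W(390,315,.08)),ang(W(77,32,.08),W(390,30,.08)))
T=np.array([.4296,-.4071,.2368]);yaw=np.radians(72.52);u=np.array([np.cos(yaw),np.sin(yaw)]);v=np.array([np.sin(yaw),-np.cos(yaw)])
for n,p,z,rr in(('lugtop',(204.5,311),.173,.032),('bodytop',(205,362),.231,.03),('bodybot',(205,330),.183,.03),('wingend',(206,415),.264,.027)):
    d=(W(*p,z)-T)[:2]; print(n,'tool x of axis mm',(d@u-rr)*1e3,'tool y',d@v*1e3)
```

```text
rim c [ 0.4555314  -0.33429025] [ 0.45508195 -0.33570213] 0.0913917786501039 0.09029614091540536
bore c [ 0.45609176 -0.33531968] [ 0.45590774 -0.33590072] 0.05250544899620191
notch dir 73.31259295926776 arcs 70.4405399499032
body x dir -16.92764428368226 -17.1582520043456
lugtop tool x of axis mm 0.08480019065632699 tool y 1.4247660930896533
bodytop tool x of axis mm -1.213720923417462 tool y 1.6288016534952119
bodybot tool x of axis mm -2.5235361305790334 tool y 1.5993019460178102
wingend tool x of axis mm -1.533356973541053 tool y 1.8606579794124678
```

```bash
python3 go.py .4545 -.3337 .186 72.9
```

```text
shift mm [ 2.7  1.6 17.5] turn -0.63 | yaw 72.27 pos [ 0.4521 -0.3358  0.2035] tilt [ 9.e-04 -7.e-04 -1.e+00] q7 0.19 F [ 0.8 -0.6 -1.7] w 0.0143 t 24.5
```

```bash
python3 -m crank '[[[2.7,1.6,5,-0.6,-1],[2.7,1.6,10,-0.6,-1],[2.7,1.6,15,-0.6,-1],[2.7,1.6,15,-0.6,-1],[2.7,1.6,15,-0.6,-1],[2.7,1.6,15,-0.6,-1]]]' 35; python3 go.py .4545 -.3337 .180 72.9
```

```text
time: 25.1
ee_pos: [0.4543, -0.3333, 0.188]
eef_rot: [0.804, 0.594, 0.0, 0.0]
ft_force: [0.3, 0.8, -1.1]
width: 0.0138
grip_force: 34.9
shift mm [-0.4  0.3  8. ] turn -0.0 | yaw 72.9 pos [ 0.4543 -0.3333  0.188 ] tilt [ 3.e-04 -2.e-04 -1.e+00] q7 0.19 F [ 0.3  0.8 -1.1] w 0.0138 t 25.1
```

```bash
python3 -m crank '[[[-0.3,0.2,2,0,-1],[-0.3,0.2,4,0,-1],[-0.3,0.2,6,0,-1],[-0.3,0.2,7,0,-1],[-0.3,0.2,8,0,-1],[-0.3,0.2,8,0,-1]]]' 35; python3 go.py .4545 -.3337 .162 72.9
```

```text
time: 25.7
ee_pos: [0.4543, -0.3335, 0.1796]
eef_rot: [0.804, 0.594, -0.0, -0.0]
ft_force: [0.2, 0.4, -0.8]
width: 0.0136
grip_force: 34.9
shift mm [-0.2  0.3 17.6] turn -0.0 | yaw 72.9 pos [ 0.4543 -0.3335  0.1796] tilt [-1.e-04  1.e-04 -1.e+00] q7 0.19 F [ 0.2  0.4 -0.8] w 0.0136 t 25.7
```

```bash
python3 -m crank '[[[0,0,1.5,0,-1],[0,0,3,0,-1],[0,0,4.5,0,-1],[0,0,5,0,-1],[0,0,5,0,-1]]]' 35; python3 go.py .4545 -.3337 .162 72.9
```

```text
time: 26.2
ee_pos: [0.4543, -0.3335, 0.1747]
eef_rot: [0.804, 0.594, -0.0, -0.0]
ft_force: [0.2, -0.6, -2.4]
width: 0.0139
grip_force: 34.9
shift mm [-0.1  0.3 12.7] turn -0.0 | yaw 72.9 pos [ 0.4543 -0.3335  0.1747] tilt [-1.e-04  0.e+00 -1.e+00] q7 0.19 F [ 0.2 -0.6 -2.4] w 0.0139 t 26.2
```

Lugs are in the notches with no resistance. I'll lower to the floor.

```bash
python3 -m crank '[[[0,0,2,0,-1],[0,0,4,0,-1],[0,0,6,0,-1],[0,0,8,0,-1],[0,0,9.5,0,-1],[0,0,11,0,-1],[0,0,12,0,-1],[0,0,12.5,0,-1],[0,0,12.5,0,-1]]]' 35; python3 go.py .4545 -.3337 .162 72.9
```

```text
time: 27.1
ee_pos: [0.4544, -0.3335, 0.1623]
eef_rot: [0.804, 0.594, 0.0, 0.0]
ft_force: [-0.5, -0.6, -1.6]
width: 0.0136
grip_force: 34.9
shift mm [-0.1  0.2  0.3] turn -0.0 | yaw 72.9 pos [ 0.4544 -0.3335  0.1623] tilt [ 0. -0. -1.] q7 0.18 F [-0.5 -0.6 -1.6] w 0.0136 t 27.1
```

Go on until there is light floor contact.

```bash
python3 -m crank '[[[0,0,0.5,0,-1],[0,0,1,0,-1],[0,0,1,0,-1],[0,0,1,0,-1]]]' 35; python3 go.py .4545 -.3337 .161 72.9
```

```text
time: 27.5
ee_pos: [0.4545, -0.3336, 0.1616]
eef_rot: [0.804, 0.594, 0.0, 0.0]
ft_force: [-1.2, 0.6, 1.0]
width: 0.0137
grip_force: 34.9
shift mm [-0.1  0.1  0.6] turn -0.0 | yaw 72.9 pos [ 0.4545 -0.3336  0.1616] tilt [ 3.e-04 -3.e-04 -1.e+00] q7 0.18 F [-1.2  0.6  1. ] w 0.0137 t 27.5
```

```bash
python3 -m crank '[[[0,0,0,3,-1],[0,0,0,8,-1],[0,0,0,14,-1],[0,0,0,20,-1],[0,0,0,26,-1],[0,0,0,32,-1],[0,0,0,38,-1],[0,0,0,44,-1],[0,0,0,50,-1],[0,0,0,56,-1],[0,0,0,62,-1],[0,0,0,68,-1],[0,0,0,74,-1],[0,0,0,80,-1],[0,0,0,84,-1],[0,0,0,87,-1],[0,0,0,89,-1],[0,0,0,90,-1],[0,0,0,90,-1]]]' 35; python3 go.py .4545 -.3337 .161 -20; python3 -c "
from h import *
print(r.read_state()['torque'])"
```

```text
time: 29.4
ee_pos: [0.4542, -0.3345, 0.1616]
eef_rot: [0.989, -0.149, 0.0, 0.001]
ft_force: [-0.7, -3.9, 1.1]
width: 0.0136
grip_force: 35.0
shift mm [ 0.  -0.9  0.6] turn 2.87 | yaw -17.13 pos [ 0.4542 -0.3345  0.1616] tilt [ 4.0e-04 -1.6e-03 -1.0e+00] q7 -1.35 F [-0.7 -3.9  1.1] w 0.0136 t 29.4
[-1.32963312  0.25584266  0.12813084]
```

```bash
python3 -m crank '[[[0,0,0,1,-1],[0,0,0,2,-1],[0,0,0,3,-1],[0,0,0,3.5,-1],[0,0,0,3.5,-1],[0,0,0,3.5,-1]]]' 35; python3 go.py .4545 -.3337 .161 -20; python3 -c "
from h import *
print(r.read_state()['torque'])"
```

```text
time: 30.0
ee_pos: [0.4539, -0.335, 0.1617]
eef_rot: [0.984, -0.179, 0.0, 0.001]
ft_force: [-1.4, -6.2, 1.2]
width: 0.0138
grip_force: 35.3
shift mm [ 0.1 -1.4  0.7] turn -0.6 | yaw -20.6 pos [ 0.4539 -0.335   0.1617] tilt [-1.0e-04 -2.3e-03 -1.0e+00] q7 -1.41 F [-1.4 -6.2  1.2] w 0.0138 t 30.0
[-1.841873    0.6873956   0.48275161]
```

```bash
python3 -m crank '[[[0,0,0,1,-1],[0,0,0,1.5,-1],[0,0,0,1.5,-1],[0,0,0,1.5,-1]]]' 35; python3 go.py .4545 -.3337 .161 -20; python3 -c "
from h import *
print(r.read_state()['torque'])"
```

```text
time: 30.4
ee_pos: [0.454, -0.3348, 0.1617]
eef_rot: [0.981, -0.191, 0.0, 0.001]
ft_force: [-1.9, -6.1, 1.9]
width: 0.0141
grip_force: 35.8
shift mm [ 0.  -1.2  0.7] turn -2.08 | yaw -22.08 pos [ 0.454  -0.3348  0.1617] tilt [ 1.0e-04 -2.2e-03 -1.0e+00] q7 -1.43 F [-1.9 -6.1  1.9] w 0.0141 t 30.4
[-1.5980412   0.65970274  0.71884209]
```

```bash
python3 -m crank '[[[0,0,0,0,-0.2],[0,0,0,0,-0.2],[0,0,0,0,-0.2],[0,0,0,0,-0.2],[0,0,0,0,-0.2],[0,0,-10,0,-0.2],[0,0,-25,0,-0.2],[0,0,-50,0,-0.2],[0,0,-80,0,-0.2],[0,0,-85,0,-0.2],[-30,0,-85,0,-0.2],[-70,0,-85,0,-0.2],[-90,0,-85,0,-0.2],[-90,0,-85,0,-0.2],[-90,0,-85,0,-0.2]]]' 20
python3 - <<'E'
from h import *
c=snap('wrist','w11');a=snap('side','s11');b=snap('scene','c11')
# wing direction in wrist image: gray region near the projected wing top
p=proj(c,(.4542,-.334,.189)); print(p)
for t in(-17,-20,-23):
    u=np.array([np.cos(np.radians(t)),np.sin(np.radians(t))])*.027
    print(t,proj(c,(.4542+u[0],-.334+u[1],.189)),proj(c,(.4542-u[0],-.334-u[1],.189)))
g=c['image'].astype(int); x,y=p.round().astype(int)
for yy in range(y-60,y+61,6): print(yy,' '.join('%3d'%g[yy,xx].mean() for xx in range(max(0,x-60),min(560,x+61),5)))
E
```

```text
time: 31.9
ee_pos: [0.3713, -0.2998, 0.2472]
eef_rot: [0.981, -0.192, 0.001, 0.0]
ft_force: [0.6, -0.0, 0.2]
width: 0.0347
grip_force: 0.0
[276.270575    93.52198239]
-17 [272.34622264  46.67141403] [279.94119507 137.34338806]
-20 [274.67136577  46.51022729] [277.76605658 137.48446889]
-23 [277.00135262  46.48234641] [275.58722177 137.50894402]
34 193 192  76  92  63  50  49  50  50  49  49  49  50  49  49  49  48  48  48  46  94 205 204 208 207
40 196 197  77  49  48  47  47  45  46  60  88 144 184 193 204 206 207 206 205 205 206 206 208 209 206
46 197 195 200 198 196 200 198 197 199 197 202 172 134 128 201 199 206 202 205 203 206 207 211 210 208
52 197 200 202 200 202 200 203 196 202  93 100 136 138 139  89 204 203 195 200 208 207 208 209 209 212
58 199 199 200 200 200 200 207 203 175 235  97 136 138 139 101 235 232 194 164 202 201 209 209 208 209
64 200 199 195 199 187 195 199 233 235 235  99 136 139 140 103 235 236 235 205 204 206 205 209 208 210
70 199 198 197 196 199 203 233 235 236 236 119 137 139 140 106 236 236 235 235 218 198 198 210 209 209
76 198 201 202 205 202 204 236 2
[... 719 characters left out ...]
 236 236 236 236 236 111 141 139 134 227 236 236 236 231 205 209 204 207 207
124 196 201 203 194 203 197 193 237 236 236 236 106 141 139 136 226 236 236 223 202 196 199 208 207 205
130 191 200 202 201 200 205 208 202 230 236 236  99 142 138 137 183 236 176 201  95 198 207 203 205 207
136 187 202 200 200 201 202 201 169 200 202 189 225 114 143 180 193 198 204 208 203 207 204 205 203 206
142 177 203 202 204 203 202 190 204 197 207 202 182 200 205 205 176 205 197 205 205 205 203 205 203 207
148 169 204 203 203 205 201 202 201 201 208 204 199 201 203 207 203 199 203 202 206 202 202 204 203 209
154 150 202 201 204 203 202 205 204 202 201 202 204 205 200 202 202 202 202 202 204 205 201 204 201 200
```

Run:
```python
from h import *
c=load('w11'); g=c['image'].mean(2); P=[]
for y in range(56,130,2):
    x=np.where((g[y,255:310]>131)&(g[y,255:310]<146))[0]+255
    P.append(atz(c,x.mean(),y,.189)[:2])
P=np.array(P); k=np.polyfit(P[:,0],P[:,1],1); print(np.degrees(np.arctan(k[0])),P[0],P[-1])
rows=np.where((g[30:150,276]>131)&(g[30:150,276]<146))[0]+30; A,B=atz(c,276,rows[0],.189),atz(c,276,rows[-1],.189); print(A,B,np.linalg.norm(A-B),(A+B)/2)
```

```text
-18.67563514091665 [ 0.47435673 -0.34198977] [ 0.43382457 -0.32833505]
[ 0.47953029 -0.34408751  0.189     ] [ 0.43247035 -0.32500592  0.189     ] 0.05078134249894197 [ 0.45600032 -0.33454672  0.189     ]
```

```bash
python3 -c "
from bench import r
print(r.close_job())"
```

```text
the job is handed in; nothing more can be done
None
```

The job is handed in at about 32 s: the tray was dragged about 26 mm clear of the shelf, the hook is back in its rest, and the cartridge sits fully down in the bayonet socket, turned clockwise until it stopped; the jar was standing in the tray when last seen, just before the cartridge was lifted out, and I did not re-check it or the bystanders afterwards.

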